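# Reset the interlock with its key and park the key

## Robot

A 6-joint arm with a two-finger parallel gripper is mounted at the origin on a cart in front of the work surface, level with it; the furniture and walls round the work are solid. World frame = base frame: x ahead of the robot, y to its left, z up, the work surface at z = 0. Lengths are in m, angles in rad, forces in N, time in s.
With the tool pointing down it reaches from about 0.3 to 0.775 m from the base axis. Payload 14.6 kg.
Tool frame: the origin (TCP) lies at the centre of the arm's flange, where the gripper is bolted on; the fingertips stand 199 mm ahead of it and the grasp point (between the pads) lies ctrl.tcp_to_grasp ahead of it (ctrl.tcp_to_grasp is the distance from the TCP to the grasp point, in m); z points along the fingers, y is the line along which they close (so a half turn about z gives the same grasp; the last joint's range is limited). The gripper opens to 94 mm and grips with 3 to 60 N. Pads are 16 mm wide; open, the fingers measure 119 mm over their backs; the gripper's body (75 mm by 177 mm) begins 78 mm behind the grasp point.
Start: joints at [1.16, 0.3, 1.521, -0, 1.321, -0.067], TCP at [0.185, 0.518, 0.405] pointing down, gripper open.
Joint ranges: [-3.03, 3.03], [-0.79, 2.21], [0.23, 2.52], [-1.04, 4.18], [0, 3.07], [-2.55, 2.55]. Speed limits (rad/s): [2.22, 2.22, 2.57, 3.14, 3.14, 3.14].

## Interface

Orientations are given as [roll, pitch, yaw] about the fixed x, y, z axes, in that order (R = Rz(yaw) Ry(pitch) Rx(roll)).
In Python, from station import ctrl gives the robot as it stands. The module is installed in compiled form; this text tells all that it offers.
- The arm moves only by the shell command python3 -m jog 'ROWS' [OPENING] [FORCE]. ROWS is JSON, a list of rows, each a list of 6 numbers: the shift along the tool's x, y, z in cm, then the turn, a rotation vector about the tool's x, y, z in rad. In form: [[tx, ty, tz, ax, ay, az], ...]. A call has 1 to 8 rows; each row is the pose to reach, as a shift and turn from the pose commanded when the call began, along the tool's axes at that moment; what a row does not reach only later rows make up. A row lasts 1/10 s, in which the tool goes at most 50 mm and 8.59 degrees, less where a joint would pass 70% of its speed; a pose out of reach is approached as far as the arm can. A call with a gripper value outside its range is refused whole. OPENING is the opening in per cent of the stroke, from 0 (shut) to 100 (fully open), set as the call begins (- or left out, the last holds). The fingers move at their own pace and stop on an object; FORCE is the grip in N (left out, the last holds). Time passes only in rows, so rows that repeat a pose let the fingers close. It gives the time, the measured TCP pose, the force, the opening and the grip force at its end, in the units of the state.
- ctrl.get_obs(): the state, without advancing time (a new reading comes with each control period).
- ctrl.camera(name): name is "side" or "top" or "wrist"; returns a dict with "img" (384x512x3 uint8, blue, green, red), "intrinsics" (3x3 intrinsics, pixels), "R" (3x3) and "t" (3): a world point X has camera coordinates R X + t. Camera axes: x right, y down, z forward; pixel columns grow to the right and rows downward; lengths in m; the calibration is good to about 2 mm. A picture is of the moment at which its call begins. There is no depth.
- ctrl.hand_in(): hands the job in; it is judged then, once.
The state is a dict: "time_s": time; "qpos": joint angles; "joint_vel": joint speeds; "tau": joint torques, N m; "ee_pos": TCP position; "eef_rot": TCP orientation; "force": force on the tool from outside, world axes, zero at the start; "moment": the same for the moment, N m; "grip_width": finger opening in m; "grip_force": force on a finger pad.
Only numpy, scipy, OpenCV 4.12 (cv2) and the standard library are available. Lean on these libraries where they do the work, as an engineer would, in place of code of your own. Each camera call takes 0.05 s, during which the arm holds its last target. There are 200 camera calls.

## Task

Reset the interlock: turn the red key in the grey lock clockwise until you feel it meet its end stop, press it lightly against the stop for half a second without straining it, then turn it back to its home position (the only one where it comes out), draw it straight out and stand it in the slot of the yellow key stand. Let go of the key, and leave the loose things around alone.

Things in the scene. Friction and masses are not known exactly. Their poses are not given: they have to be found in the camera images.
- key: Key, 60 g, at the start upright and seated in the lock at home, axes as the lock's. Origin: centre of the blade's lower end, on the turning axis; z up. Steel blade 10 (x) x 4 (y) mm, z 0 to 50 mm; side bit out to x = +18 mm, 4 mm thick, z 16 to 26 mm.
- key_bow (a point): Centre of the key's red bow, 66 mm above the key's origin, 80 mm above the bench when seated. The bow is a flat plate, 36 mm along the key's x, 10 mm thick along its y, 32 mm high: pinch its flat faces from above. 18 mm of bare blade lie between the bow and the lock's cover.
- lock: Grey lock box with aluminium cover, fixed, 110 x 90 x 46 mm high. Origin: centre of its underside, on the key's vertical turning axis; z up. The seated key's origin is 14 mm above it. The keyhole has one notch for the bit, toward +x (red dot); at any angle over about 0.07 rad from home the cover traps the bit. At home the key comes out straight up; it is free after 35 mm.
- lock_plug (a joint): Angle of the brass plug that turns with the key: 0 = home (key can be drawn out), grows clockwise seen from above; solid stop at -0.03 rad. A steady friction of about 0.05 N m resists turning; no spring, it stays where it is left. The key has about 0.06 rad of play in the plug either way.
- lock_end: End stop inside the lock, out of sight. Its origin (on the axis, 5 mm up) tells nothing of its setting: the bit meets it 0.65 to 1.4 rad from home, differently each time; find it by feel. The bit bears on it 14 mm from the axis: 10 N there adds 0.14 N m to the friction. A light press is 3 to 25 N (0.04 to 0.35 N m above friction); more than 25 N strains the lock.
- stand: Yellow key stand, fixed block 80 (x) x 64 (y) x 50 mm high; origin: centre of its underside; z up. Slot in its top 30 mm along x (x = -8.5 to +21.5 mm), 10 mm along y, 40 mm deep. Enter with the key's x along the stand's x (bit toward the red dot) and the key's axis over the stand's middle: the key's origin comes to rest 10 mm above the bench, its bow clear above the block.
- stand_hole0 (a point): Centre of the slot's mouth on the top of the stand, 6.5 mm toward +x from the stand's middle, 50 mm above the bench.
- gas_regulator: Red and brass gas regulator, 71 x 116 x 124 mm, loose, leave it alone. Origin at the centre of its underside.
- round_tin: Round tin, 66 mm wide, 30 mm high, loose, leave it alone. Origin at the centre of its underside.
- carton: Small white carton, 60 x 45 x 52 mm, loose, leave it alone. Origin at the centre of its underside.
Not all that is in view belongs to the job. Leave any brown or turquoise look-alike of the key alone. What is shaped like the stand but purple is not meant.

How it is judged:
On the way, in this order (a step that is already met when the one before it is completed fails the run):
1. the key is pressed clockwise against its end stop with 3 to 25 N for 0.3 s (contact force between key and lock_end above 3 N and value of joint lock_plug above 0.4 rad), for 0.3 s.
2. the plug is turned back home (within 0.1 rad) with the key still seated in the lock (value of joint lock_plug below 0.1 rad and z of key in the frame of lock below 0.03 m), for 0.1 s.
At the end, for the whole second after the job is handed in: The key stands released and at rest in the slot of the stand: its origin within 8 mm of the stand's middle and 6 to 16 mm above its underside, upright within 0.2 rad; the lock's plug is left at home (below 0.15 rad) (horizontal distance between key and stand below 0.008 m and z of key in the frame of stand between 0.006 and 0.016 m and angle between key's own z axis and vertical below 0.2 rad and linear speed of key below 0.02 m/s and value of joint lock_plug below 0.15 rad); the robot touches nothing.
It fails at once if the key is forced against the end stop with more than 25 N (contact force between key and lock_end above 25 N).
It fails at once if a loose bystander (regulator, tin, carton) is moved more than 30 mm (distance of any of gas_regulator, round_tin, carton from where it was at the start of the episode above 0.03 m).
It also fails if it takes over 72 s, if anything falls off the work surface, if the arm or the gripper's body presses on something with over 40 N, if the wrist force passes 120 N, or if a joint passes its speed limit or range.

## Working session

There is one attempt and no reset: what is moved stays moved. The work goes in short steps, Python scripts to look and compute and a shell command to move; the robot and the scene stay as the last step left them, time stands still between calls to the robot, and variables do not carry over. Pictures are saved under pics/ and viewed, at most 10 in all, crops included, and the job is handed in when it is done.

```bash
mkdir -p pics
python3 - <<'E'
from station import ctrl
import cv2,numpy as np
o=ctrl.get_obs();print(o['ee_pos'],o['eef_rot'],o['grip_width'],ctrl.tcp_to_grasp,o['force'],o['moment'])
for n in('top','side'):
    c=ctrl.camera(n);cv2.imwrite(f'pics/{n}0.png',c['img']);np.savez(f'{n}0.npz',**c)
    print(n,c['intrinsics'],c['R'],c['t'])
E
```

```text
[0.18539374 0.51778491 0.40408658] [-3.14045172e+00 -7.33476015e-05  2.79776158e+00] 0.09364852393496458 0.1804 [0.32280079 0.39084971 0.27784057] [0.02039416 0.0093217  0.02584096]
top [[408.0974084    0.         256.79465819]
 [  0.         408.0974084  193.82473502]
 [  0.           0.           1.        ]] [[-2.27139264e-02 -9.99728159e-01 -5.26173080e-03]
 [-9.82680693e-01  2.32941700e-02 -1.83836985e-01]
 [ 1.83909578e-01  9.94941509e-04 -9.82942662e-01]] [-0.21906301  0.56128114  1.01223379]
side [[405.89950795   0.         253.20967507]
 [  0.         405.89950795 184.91050877]
 [  0.           0.           1.        ]] [[-0.99019724  0.13914209  0.01220282]
 [ 0.05605393  0.47588132 -0.87772144]
 [-0.12793508 -0.86843333 -0.47901583]] [0.60697685 0.15075044 0.88366821]
```

View pics/top0.png

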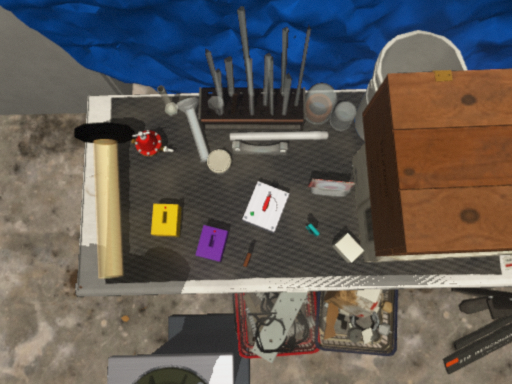

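View pics/side0.png

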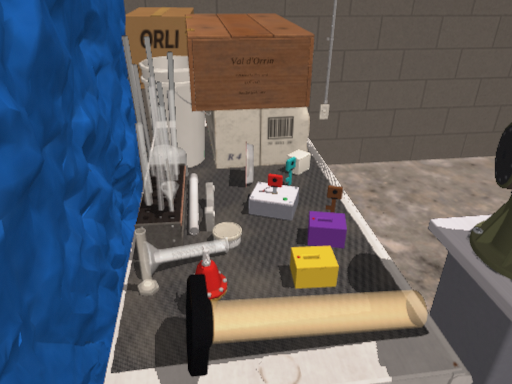

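Top view: lock at about (266,205) with the key's red bow on it, yellow stand at about (165,219), purple look-alike at (212,242), carton at (348,247), gas regulator at (150,143). The side view agrees. Next I'll enlarge the lock and the stand.

```bash
cat > h.py <<'E'
import numpy as np
def onz(c,u,v,z):
    K,R,t=c['intrinsics'],c['R'],c['t']
    d=R.T@np.linalg.solve(K,[u,v,1]);o=-R.T@t
    return o+d*(z-o[2])/d[2]
def proj(c,X):
    p=c['intrinsics']@(c['R']@np.asarray(X)+c['t']);return p[:2]/p[2]
E
python3 - <<'E'
import cv2,numpy as np
a=cv2.imread('pics/top0.png');s=cv2.imread('pics/side0.png')
f=lambda i,x,y,w,h,k:cv2.resize(i[y:y+h,x:x+w],None,fx=k,fy=k,interpolation=cv2.INTER_CUBIC)
# top: lock (236,175,60,60) ; stand (140,190,50,60); side: lock(240,165,65,60) stand(285,240,..)
A=np.hstack([f(a,236,175,66,50,6),f(a,135,195,66,50,6)])
B=np.hstack([f(s,240,168,66,50,6),f(s,282,240,66,50,6)])
cv2.imwrite('pics/crop0.png',np.vstack([A,B]))
E
```

```text
(no output)
```

View pics/crop0.png

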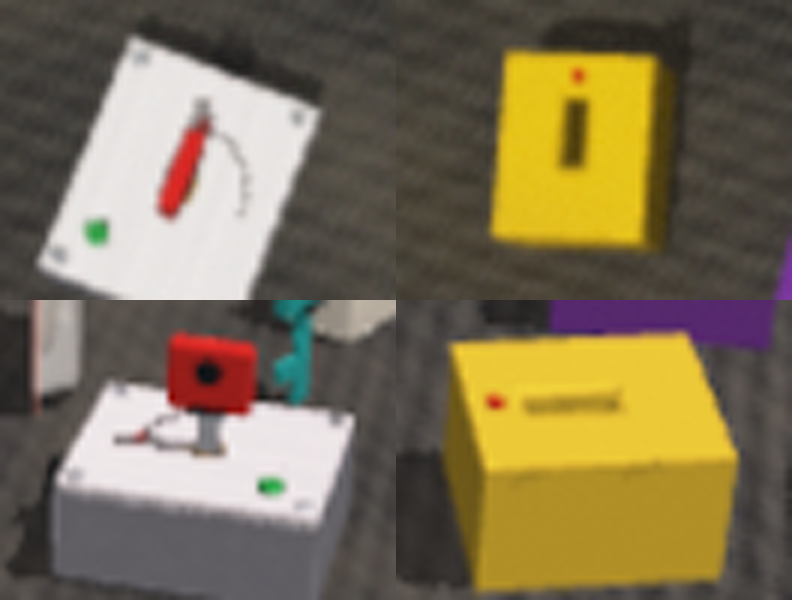

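Run:
```python
import numpy as np
from h import *
t=dict(np.load('top0.npz'));s=dict(np.load('side0.npz'))
P=lambda x,y,ox,oy,z,c=t:onz(c,ox+(x-.5)/6,oy+(y-.5)/6,z)
def yaw(v):return np.arctan2(v[1],v[0])
A,B,D=[P(x,y,236,175,.046) for x,y in((133,37),(320,107),(38,265))]
print('lock ctr',(B+D)/2,np.linalg.norm(A-B),np.linalg.norm(A-D),yaw(A-D),yaw(B-A)+np.pi/2)
q=[P(x-396,y,135,195,.05) for x,y in((507,52),(655,58),(640,243),(492,238))]
print('stand',np.mean(q,0),[np.linalg.norm(q[i]-q[i-1]) for i in range(4)],yaw(q[1]-q[2]),yaw(q[0]-q[3]),yaw(q[1]-q[0])+np.pi/2)
print('dot',P(578-396,75,135,195,.05),'slot',P(572-396,133,135,195,.05))
print('bow top ', P(208,118,236,175,.096),P(165,213,236,175,.096),P(186,165,236,175,.09))
# side
S=lambda x,y,ox,oy,z:P(x,y-300,ox,oy,z,s)
L=[S(*p,240,168,.046) for p in((115,382),(355,415),(310,525),(57,480))]
print('side lock',np.mean(L,0))
L=[S(x-396,y,282,240,.05) for x,y in((450,345),(686,335),(738,460),(485,470))]
print('side stand',np.mean(L,0));print('bow side',S(210,373,240,168,.08))
```

```text
lock ctr [ 0.52466312 -0.25497234  0.046     ] 0.08746686368614938 0.10874503104221936 -0.410052829333916 -0.38961568077197284
stand [0.49469464 0.0078163  0.05      ] [np.float64(0.08059803992770534), np.float64(0.06439857817372605), np.float64(0.0801079026149536), np.float64(0.06346990253528924)] -0.0673689735979444 -0.05580570902558239 -0.0644719538377565
dot [0.52605229 0.00647071 0.05      ] slot [0.50082445 0.00858968 0.05      ]
bow top  [ 0.54497355 -0.26640926  0.096     ] [ 0.50553494 -0.24751661  0.096     ] [ 0.52638745 -0.25686966  0.09      ]
side lock [ 0.5237688  -0.25310097  0.046     ]
side stand [0.49546817 0.00963634 0.05      ]
bow side [ 0.52396544 -0.25595163  0.08      ]
```

```bash
python3 -m jog '[[-57.9,-61.3,0,0,0,0.058],[-57.9,-61.3,0,0,0,0.058],[-57.9,-61.3,0,0,0,0.058],[-57.9,-61.3,0,0,0,0.058],[-57.9,-61.3,0,0,0,0.058],[-57.9,-61.3,0,0,0,0.058],[-57.9,-61.3,0,0,0,0.058],[-57.9,-61.3,0,0,0,0.058]]' 60 15
```

```text
time_s: 0.9
ee_pos: [0.3461, 0.1495, 0.4047]
eef_rot: [3.141, 0.0, 2.74]
force: [2.1, 0.1, 0.7]
grip_width: 0.0565
grip_force: 0.0
```

```bash
cat >> h.py <<'E'
from scipy.spatial.transform import Rotation as Ro
def shift(o,x,y,z,yaw):
    R=Ro.from_euler('xyz',o['eef_rot'])
    T=Ro.from_euler('xyz',[np.pi,0,yaw])
    d=R.inv().apply(np.array([x,y,z])-o['ee_pos'])*100
    return np.round(np.r_[d,(R.inv()*T).as_rotvec()],3)
E
python3 -c "
from h import *;from station import ctrl
print(shift(ctrl.get_obs(),.5245,-.2545,.36,2.74))"
```

```text
[-32.21  -30.216   4.474   0.      0.      0.   ]
```

```bash
python3 -m jog '[[-32.2,-30.2,4.4,0,0,0],[-32.2,-30.2,4.4,0,0,0],[-32.2,-30.2,4.4,0,0,0],[-32.2,-30.2,4.4,0,0,0],[-32.2,-30.2,4.4,0,0,0],[-32.2,-30.2,4.4,0,0,0],[-32.2,-30.2,4.4,0,0,0],[-32.2,-30.2,4.4,0,0,0]]'; python3 -m jog '[[0,0,0,0,0,0],[0,0,0,0,0,0]]';python3 -c "
from h import *;from station import ctrl
print(shift(ctrl.get_obs(),.5245,-.2545,.36,2.74))"
```

```text
time_s: 1.7
ee_pos: [0.507, -0.2149, 0.3644]
eef_rot: [3.142, -0.0, 2.739]
force: [0.9, 0.8, 0.5]
grip_width: 0.0565
grip_force: 0.0
time_s: 1.9
ee_pos: [0.5066, -0.2132, 0.364]
eef_rot: [3.141, -0.002, 2.738]
force: [0.6, 0.3, -0.4]
grip_width: 0.0567
grip_force: 0.0
[-3.266e+00 -3.093e+00  3.930e-01  0.000e+00 -2.000e-03 -2.000e-03]
```

```bash
python3 -m jog '[[-3.3,-3.1,0.4,0,0,0],[-3.3,-3.1,0.4,0,0,0],[-3.3,-3.1,0.4,0,0,0],[-3.3,-3.1,0.4,0,0,0]]'
python3 - <<'E'
from h import *;from station import ctrl
import cv2
o=ctrl.get_obs();c=ctrl.camera('wrist');np.savez('w1.npz',**c)
print(c['intrinsics'],c['R'],c['t'],o['ee_pos'],o['force'],o['moment'])
im=c['img']
a=.40
for p in ((.5245,-.2545,.096),(.5245+.018*np.cos(a),-.2545-.018*np.sin(a),.096)):
    print(proj(c,p))
cv2.imwrite('pics/w1.png',cv2.resize(im,(768,576)))
E
```

```text
time_s: 2.3
ee_pos: [0.5247, -0.2528, 0.3614]
eef_rot: [3.141, 0.0, 2.741]
force: [-0.5, 0.2, -0.4]
grip_width: 0.056
grip_force: 0.0
[[310.6603536    0.         259.17276793]
 [  0.         310.6603536  185.11048194]
 [  0.           0.           1.        ]] [[ 0.38988815  0.92086145 -0.00119185]
 [ 0.89232731 -0.3774866   0.24749917]
 [ 0.22746254 -0.09756051 -0.96888737]] [ 0.02863729 -0.57892144  0.20502951] [ 0.52470916 -0.25281242  0.36143039] [-0.46527547  0.23466297 -0.41312619] [ 0.06716847  0.00691497 -0.03876368]
[257.54756451 195.9463054 ]
[257.58629943 216.55085233]
```

View pics/w1.png

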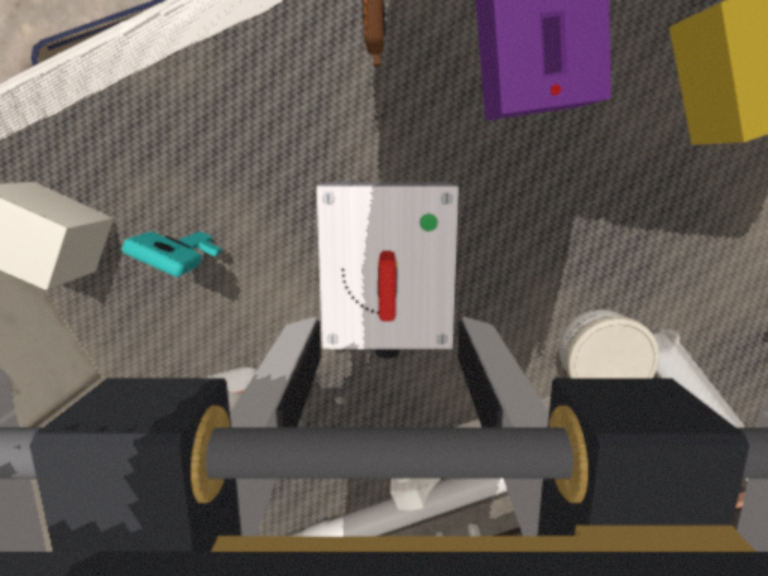

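Wrist view: the bow is nearly vertical in the image at (387,286) and lies between the fingers' planes. The cover corners are at about (317,186), (458,186), (456,348) and (320,348). I'll refine the axis from the corners and the bow's edges.

Run:
```python
from h import *;import cv2
c=dict(np.load('w1.npz'));im=c['img'].astype(int)
g=im.min(2)
m=(im[...,2]>110)&(im[...,1]<60)&(im[...,0]<60);m[:150]=0;m[235:]=0;m[:,240:]&=True
m[:, :240]=0;m[:,275:]=0
ys,xs=np.nonzero(m);print('red',xs.min(),xs.max(),ys.min(),ys.max())
for y in (172,180,190,200,208):
    r=xs[ys==y];print(y,r.min(),r.max())
P=[onz(c,(u+.5)/1.5-.5,(v+.5)/1.5-.5,.046) for u,v in((317,186),(458,186),(456,348),(320,348))]
print(np.mean(P,0),[np.linalg.norm(P[i]-P[i-1])for i in range(4)])
for a,b in((P[2],P[1]),(P[3],P[0])):print(np.arctan2(*(a-b)[1::-1]))
a=P[0]-P[1];print(np.arctan2(a[1],a[0])+np.pi/2)
far=onz(c,258,ys.max()+.5,.096);print('bow +x end',far, far[:2]-.018*np.array([np.cos(.4),-np.sin(.4)]))
```

```text
red 252 263 168 213
172 253 262
180 253 263
190 252 263
200 253 262
208 252 262
[ 0.52339298 -0.25353468  0.046     ] [np.float64(0.1085585821351185), np.float64(0.08799679665573056), np.float64(0.10852876236375993), np.float64(0.09271477564431603)]
-0.3764406940869175
-0.4199109518323826
-0.4004443910023827
bow +x end [ 0.5387247  -0.26013308  0.096     ] [ 0.5221456  -0.25312355]
```

```bash
python3 -c "
from h import *;from station import ctrl
print(shift(ctrl.get_obs(),.5235,-.254,.2615,2.7416))"
```

```text
[ 7.3000e-02 -1.5400e-01  1.0003e+01  0.0000e+00  0.0000e+00 -1.0000e-03]
```

```bash
python3 -m jog '[[0.07,-0.15,4,0,0,0],[0.07,-0.15,8,0,0,0],[0.07,-0.15,10,0,0,0],[0.07,-0.15,10,0,0,0],[0.07,-0.15,10,0,0,0]]' && python3 -c "
from h import *;from station import ctrl
o=ctrl.get_obs();print(shift(o,.5235,-.254,.2615,2.7416),o['force'],o['moment'])"
```

```text
time_s: 2.85
ee_pos: [0.5239, -0.2548, 0.2622]
eef_rot: [-3.142, 0.001, 2.74]
force: [0.5, -0.1, -0.2]
grip_width: 0.0565
grip_force: 0.0
[ 0.068  0.055  0.069 -0.     0.001 -0.001] [ 0.4827048  -0.12874969 -0.18393847] [0.00727479 0.01942794 0.02471355]
```

Close gently first, to check the centring by force.

```bash
python3 -m jog '[[0.05,0.03,0,0,0,0],[0.05,0.03,0,0,0,0],[0.05,0.03,0,0,0,0],[0.05,0.03,0,0,0,0],[0.05,0.03,0,0,0,0],[0.05,0.03,0,0,0,0]]' 0 20 && python3 -c "
from h import *;from station import ctrl
o=ctrl.get_obs();R=Ro.from_euler('xyz',o['eef_rot']).inv();print(R.apply(o['force']),R.apply(o['moment']),o['eef_rot'])"
```

```text
time_s: 3.45
ee_pos: [0.5233, -0.2548, 0.261]
eef_rot: [-3.142, 0.0, 2.74]
force: [0.9, 0.6, 0.0]
grip_width: 0.012
grip_force: 0.0
[-0.58568477  0.89292401 -0.00956379] [0.00338219 0.02325397 0.04309755] [-3.14156223e+00  3.07821943e-05  2.73977672e+00]
```

```bash
python3 -m jog '[[0,0,0,0,0,0],[0,0,0,0,0,0],[0,0,0,0,0,0],[0,0,0,0,0,0]]' 0 35 && python3 -c "
from h import *;from station import ctrl
o=ctrl.get_obs();R=Ro.from_euler('xyz',o['eef_rot']).inv();print(R.apply(o['force']),R.apply(o['moment']),o['eef_rot'])"
```

```text
time_s: 3.85
ee_pos: [0.5234, -0.2546, 0.261]
eef_rot: [3.141, 0.0, 2.74]
force: [2.0, 4.1, 0.2]
grip_width: 0.0098
grip_force: 35.0
[-0.23975923  4.57989586 -0.19830956] [-0.97997355 -0.03837972  0.00166349] [3.14122851e+00 1.41555307e-05 2.73982816e+00]
```

```bash
cat > st.py <<'E'
from h import *;from station import ctrl
o=ctrl.get_obs();R=Ro.from_euler('xyz',o['eef_rot']).inv()
print('Ftool',R.apply(o['force']).round(2),'M',R.apply(o['moment']).round(3),'pos',o['ee_pos'].round(4),'turned',round(2.74-o['eef_rot'][2],4),'tau6',round(o['tau'][5],3),o['time_s'])
E
python3 -m jog '[[0,0.05,0,0,0,0.1],[0,0.05,0,0,0,0.2],[0,0.05,0,0,0,0.3],[0,0.05,0,0,0,0.3]]' && python3 st.py
```

```text
time_s: 4.25
ee_pos: [0.5236, -0.2542, 0.261]
eef_rot: [3.142, -0.0, 2.438]
force: [0.8, 2.6, 0.8]
grip_width: 0.0097
grip_force: 35.0
Ftool [ 1.07  2.5  -0.79] M [-0.669  0.217 -0.079] pos [ 0.5236 -0.2542  0.261 ] turned 0.3017 tau6 1.917 4.25
```

```bash
python3 -m jog '[[0.01,0.03,0,0,0,0.1],[0.01,0.03,0,0,0,0.2],[0.01,0.03,0,0,0,0.28],[0.01,0.03,0,0,0,0.28]]' && python3 st.py
```

```text
time_s: 4.65
ee_pos: [0.5237, -0.254, 0.261]
eef_rot: [3.141, 0.0, 2.161]
force: [1.9, 2.5, -0.4]
grip_width: 0.0098
grip_force: 35.0
Ftool [1.02 2.95 0.42] M [-0.585  0.159 -0.025] pos [ 0.5237 -0.254   0.261 ] turned 0.5787 tau6 1.582 4.65
```

Grip force works as a fuse: F × 16 mm pad width is the largest torque the pads can pass on. At 15 N that is about 0.24 N m, so the press on the stop stays below about 14 N.

```bash
python3 -m jog '[[0.01,0.04,0,0,0,0],[0.01,0.04,0,0,0,0.03],[0.01,0.04,0,0,0,0.06],[0.01,0.04,0,0,0,0.06]]' 0 15 && python3 st.py;  python3 -m jog '[[0,0,0,0,0,0.02],[0,0,0,0,0,0.04],[0,0,0,0,0,0.04]]' && python3 st.py
```

```text
time_s: 5.05
ee_pos: [0.5239, -0.2538, 0.261]
eef_rot: [-3.141, 0.0, 2.101]
force: [0.7, -0.5, -1.9]
grip_width: 0.0099
grip_force: 15.0
Ftool [-0.82  0.37  1.91] M [-0.315 -0.253 -0.036] pos [ 0.5239 -0.2538  0.261 ] turned 0.6395 tau6 0.534 5.05
time_s: 5.35
ee_pos: [0.5239, -0.2538, 0.261]
eef_rot: [-3.142, 0.0, 2.059]
force: [2.0, -0.4, -1.0]
grip_width: 0.01
grip_force: 15.0
Ftool [-1.34  1.58  1.05] M [-0.137 -0.504 -0.028] pos [ 0.5239 -0.2538  0.261 ] turned 0.6809 tau6 0.393 5.35
```

```bash
python3 -m jog '[[0,0,0,0,0,0.02],[0,0,0,0,0,0.04],[0,0,0,0,0,0.04]]' && python3 st.py;  python3 -m jog '[[0,0,0,0,0,0.02],[0,0,0,0,0,0.04],[0,0,0,0,0,0.04]]' && python3 st.py
```

```text
time_s: 5.65
ee_pos: [0.5239, -0.2538, 0.261]
eef_rot: [-3.142, 0.0, 2.019]
force: [1.2, -2.3, 0.5]
grip_width: 0.0101
grip_force: 15.0
Ftool [-2.59  0.03 -0.47] M [-0.151 -0.631 -0.028] pos [ 0.5239 -0.2538  0.261 ] turned 0.7212 tau6 0.406 5.65
time_s: 5.95
ee_pos: [0.5239, -0.2538, 0.261]
eef_rot: [-3.142, 0.0, 1.979]
force: [1.4, -2.8, -0.1]
grip_width: 0.0099
grip_force: 15.0
Ftool [-3.17  0.2   0.11] M [-0.002 -0.761 -0.063] pos [ 0.5239 -0.2538  0.261 ] turned 0.7613 tau6 0.409 5.95
```

```bash
python3 -m jog '[[-0.03,0,0,0,0,0.02],[-0.03,0,0,0,0,0.04],[-0.03,0,0,0,0,0.04]]' && python3 st.py;  python3 -m jog '[[0,0,0,0,0,0.02],[0,0,0,0,0,0.04],[0,0,0,0,0,0.04]]' |grep width; python3 st.py
```

```text
time_s: 6.25
ee_pos: [0.524, -0.2539, 0.261]
eef_rot: [-3.141, -0.0, 1.939]
force: [0.8, -1.9, 1.1]
grip_width: 0.0101
grip_force: 15.0
Ftool [-2.01  0.06 -1.12] M [ 0.181 -0.368 -0.049] pos [ 0.524  -0.2539  0.261 ] turned 0.8013 tau6 0.408 6.25
grip_width: 0.01
Ftool [-1.46 -1.46 -1.99] M [ 0.311 -0.281 -0.064] pos [ 0.524 -0.254  0.261] turned 0.8413 tau6 0.409 6.55
```

```bash
python3 -m jog '[[-0.02,0,0,0,0,0.02],[-0.02,0,0,0,0,0.04],[-0.02,0,0,0,0,0.04]]' |grep width; python3 st.py
```

```text
grip_width: 0.0099
Ftool [ 1.1  -1.46 -3.23] M [ 0.366  0.109 -0.022] pos [ 0.5241 -0.2541  0.2609] turned 0.8813 tau6 0.409 6.85
```

```bash
python3 -m jog '[[0,-0.02,0,0,0,0.02],[0,-0.02,0,0,0,0.04],[0,-0.02,0,0,0,0.04]]' |grep width; python3 st.py;python3 -m jog '[[0,0,0,0,0,0.02],[0,0,0,0,0,0.03],[0,0,0,0,0,0.03]]' |grep width; python3 st.py
```

```text
grip_width: 0.01
Ftool [ 2.03 -0.1  -1.41] M [0.182 0.241 0.009] pos [ 0.524  -0.2541  0.261 ] turned 0.9213 tau6 0.408 7.15
grip_width: 0.0098
Ftool [ 1.84 -0.39 -2.33] M [ 0.094  0.292 -0.021] pos [ 0.5239 -0.2542  0.261 ] turned 0.9507 tau6 0.26 7.45
```

```bash
python3 -m jog '[[0,-0.02,0,0,0,0.02],[0,-0.02,0,0,0,0.04],[0,-0.02,0,0,0,0.04]]' |grep width; python3 st.py
```

```text
grip_width: 0.0097
Ftool [ 2.82  1.89 -1.48] M [-0.298  0.394 -0.009] pos [ 0.5238 -0.2542  0.261 ] turned 0.9914 tau6 0.407 7.75
```

```bash
python3 -m jog '[[0.03,0.01,0,0,0,0.02],[0.03,0.01,0,0,0,0.04],[0.03,0.01,0,0,0,0.04]]' |grep width; python3 st.py;python3 -m jog '[[0,0,0,0,0,0.02],[0,0,0,0,0,0.04],[0,0,0,0,0,0.04]]' |grep width; python3 st.py
```

```text
grip_width: 0.0103
Ftool [0.02 0.11 0.4 ] M [-0.2   -0.088 -0.031] pos [ 0.5238 -0.254   0.261 ] turned 1.0314 tau6 0.411 8.05
grip_width: 0.0103
Ftool [-1.07  1.43 -0.58] M [-0.195 -0.233 -0.034] pos [ 0.5238 -0.254   0.261 ] turned 1.0714 tau6 0.409 8.35
```

```bash
python3 -m jog '[[0.01,0.01,0,0,0,0.02],[0.01,0.01,0,0,0,0.04],[0.01,0.01,0,0,0,0.04]]' |grep width; python3 st.py
```

```text
grip_width: 0.0097
Ftool [-2.52  0.49 -0.07] M [-0.032 -0.614 -0.036] pos [ 0.5238 -0.254   0.261 ] turned 1.1113 tau6 0.41 8.65
```

```bash
python3 -m jog '[[-0.03,0,0,0,0,0.02],[-0.03,0,0,0,0,0.04],[-0.03,0,0,0,0,0.04]]' |grep width; python3 st.py;python3 -m jog '[[0,0,0,0,0,0.02],[0,0,0,0,0,0.03],[0,0,0,0,0,0.03]]' |grep width; python3 st.py
```

```text
grip_width: 0.0098
Ftool [-1.19  0.63 -1.05] M [ 0.137 -0.272 -0.055] pos [ 0.5239 -0.2541  0.261 ] turned 1.1513 tau6 0.407 8.95
grip_width: 0.0101
Ftool [-0.24 -0.84 -1.49] M [ 0.258 -0.248 -0.045] pos [ 0.5239 -0.2541  0.261 ] turned 1.1807 tau6 0.261 9.25
```

```bash
python3 -m jog '[[0,0,0,0,0,0.02],[0,0,0,0,0,0.03],[0,0,0,0,0,0.03]]' |grep width; python3 st.py
```

```text
grip_width: 0.01
Ftool [-0.88 -1.49 -2.13] M [ 0.34  -0.267 -0.001] pos [ 0.5239 -0.2541  0.261 ] turned 1.2108 tau6 0.262 9.55
```

```bash
python3 -m jog '[[0,0,0,0,0,0.02],[0,0,0,0,0,0.03],[0,0,0,0,0,0.03]]' |grep width; python3 st.py; python3 -m jog '[[0,-0.02,0,0,0,0.02],[0,-0.02,0,0,0,0.03],[0,-0.02,0,0,0,0.03]]' |grep width; python3 st.py
```

```text
grip_width: 0.0102
Ftool [-1.23 -1.84 -1.54] M [ 0.427 -0.227 -0.033] pos [ 0.5239 -0.2541  0.261 ] turned 1.2407 tau6 0.274 9.85
grip_width: 0.01
Ftool [-2.18  1.79 -1.07] M [-0.156 -0.291 -0.163] pos [ 0.5238 -0.2541  0.261 ] turned 1.2706 tau6 0.367 10.15
```

```bash
python3 -m jog '[[0,0,0,0,0,0.02],[0,0,0,0,0,0.03],[0,0,0,0,0,0.03]]' |grep width; python3 st.py
```

```text
grip_width: 0.0099
Ftool [-0.93  3.2   0.34] M [-0.51  -0.403 -0.205] pos [ 0.5238 -0.2541  0.261 ] turned 1.3007 tau6 0.454 10.45
```

The moment and joint-6 torque have stepped up to about 0.15–0.19 N m above friction, roughly 11–13 N on the stop. Holding there.

```bash
python3 -m jog '[[0,0,0,0,0,0],[0,0,0,0,0,0],[0,0,0,0,0,0]]' |grep width; python3 st.py;python3 -m jog '[[0,0,0,0,0,0],[0,0,0,0,0,0],[0,0,0,0,0,0]]' |grep width; python3 st.py
```

```text
grip_width: 0.01
Ftool [-1.45  3.85  1.04] M [-0.68  -0.365 -0.214] pos [ 0.5237 -0.2541  0.261 ] turned 1.3001 tau6 0.231 10.75
grip_width: 0.0099
Ftool [-2.15  4.51  0.6 ] M [-0.838 -0.389 -0.226] pos [ 0.5237 -0.2541  0.261 ] turned 1.3002 tau6 0.233 11.05
```

```bash
python3 -m jog '[[0,0.03,0,0,0,-0.1],[0,0.03,0,0,0,-0.15]]' >/dev/null; python3 st.py;python3 -m jog '[[0,0,0,0,0,0],[0,0,0,0,0,0],[0,0,0,0,0,-0.12],[0,0,0,0,0,-0.24],[0,0,0,0,0,-0.36],[0,0,0,0,0,-0.48],[0,0,0,0,0,-0.5],[0,0,0,0,0,-0.5]]' 0 30 |grep width; python3 st.py
```

```text
Ftool [-0.37 -1.29 -3.05] M [ 0.415 -0.303  0.053] pos [ 0.5237 -0.2541  0.2609] turned 1.1468 tau6 0.323 11.25
grip_width: 0.0102
Ftool [ 1.7  -4.36 -2.98] M [0.84  0.178 0.047] pos [ 0.5238 -0.2542  0.2609] turned 0.6535 tau6 -0.691 12.05
```

```bash
python3 -m jog '[[0,-0.03,0,0,0,-0.12],[0,-0.03,0,0,0,-0.24],[0,-0.03,0,0,0,-0.36],[0,-0.03,0,0,0,-0.48],[0,-0.03,0,0,0,-0.58],[0,-0.03,0,0,0,-0.60],[0,-0.03,0,0,0,-0.60]]' |grep width; python3 st.py
```

```text
grip_width: 0.0095
Ftool [ 0.77  0.86 -2.46] M [-0.177  0.184 -0.022] pos [ 0.5238 -0.2542  0.261 ] turned 0.054 tau6 -0.598 12.75
```

```bash
for i in 1; do python3 -m jog '[[0,0,0,0,0,-0.03],[0,0,0,0,0,-0.06],[0,0,0,0,0,-0.06]]' |grep width; python3 st.py; python3 -m jog '[[0,0,0,0,0,-0.02],[0,0,0,0,0,-0.04],[0,0,0,0,0,-0.04]]' |grep width; python3 st.py; python3 -m jog '[[0,0,0,0,0,-0.02],[0,0,0,0,0,-0.04],[0,0,0,0,0,-0.04]]' |grep width; python3 st.py;done
```

```text
grip_width: 0.0097
Ftool [ 1.14  1.29 -1.22] M [-0.399  0.105  0.094] pos [ 0.5238 -0.2542  0.261 ] turned -0.0093 tau6 -0.589 13.05
grip_width: 0.0099
Ftool [ 0.09  3.2  -1.81] M [-0.7    0.081  0.086] pos [ 0.5238 -0.2542  0.2609] turned -0.0504 tau6 -0.395 13.35
grip_width: 0.0096
Ftool [ 0.68  3.33 -1.52] M [-0.889 -0.077  0.012] pos [ 0.5238 -0.2542  0.261 ] turned -0.0908 tau6 -0.408 13.65
```

```bash
python3 -m jog '[[0,0.02,0,0,0,-0.02],[0,0.02,0,0,0,-0.03],[0,0.02,0,0,0,-0.03]]' |grep width; python3 st.py; python3 -m jog '[[0,0,0,0,0,0],[0,0,0,0,0,0],[0,0,0,0,0,0]]'|grep width;python3 st.py
```

```text
grip_width: 0.0098
Ftool [ 0.52  2.9  -1.48] M [-0.732 -0.036  0.128] pos [ 0.5238 -0.2541  0.261 ] turned -0.1202 tau6 -0.358 13.95
grip_width: 0.0097
Ftool [-0.67  2.08 -1.21] M [-0.723 -0.067  0.203] pos [ 0.5238 -0.2541  0.261 ] turned -0.1197 tau6 -0.133 14.25
```

```bash
python3 -m jog '[[0,0.03,0,0,0,0.04],[0,0.03,0,0,0,0.075],[0,0.03,0,0,0,0.075]]' |grep width; python3 st.py; python3 -m jog '[[0,0,-0.3,0,0,0],[0,0,-0.6,0,0,0],[0,0,-0.6,0,0,0]]' 0 35|grep width;python3 st.py
```

```text
grip_width: 0.0099
Ftool [0.22 0.25 0.07] M [-0.016 -0.089 -0.047] pos [ 0.5238 -0.254   0.261 ] turned -0.0443 tau6 0.672 14.55
grip_width: 0.01
Ftool [-0.47  0.58 -0.14] M [-0.028  0.033  0.029] pos [ 0.5239 -0.2539  0.2675] turned -0.0453 tau6 -0.015 14.85
```

```bash
python3 -m jog '[[0,0,-0.5,0,0,0],[0,0,-1,0,0,0],[0,0,-1.5,0,0,0],[0,0,-1.5,0,0,0]]'|grep width;python3 st.py;python3 -m jog '[[0,0,-1,0,0,0],[0,0,-2,0,0,0],[0,0,-3,0,0,0],[0,0,-4,0,0,0],[0,0,-5,0,0,0],[0,0,-6,0,0,0],[0,0,-6,0,0,0]]'|grep width;python3 st.py
python3 - <<'E'
from h import *;from station import ctrl
import cv2
c=ctrl.camera('wrist');np.savez('w2.npz',**c);s=ctrl.camera('side');np.savez('s2.npz',**s)
cv2.imwrite('pics/w2.png',np.hstack([cv2.resize(c['img'][100:300,130:390],(400,308)),cv2.resize(s['img'][60:260,180:440],(400,308))]))
E
```

```text
grip_width: 0.0098
Ftool [-0.16 -0.57 -0.24] M [ 0.014 -0.041  0.015] pos [ 0.524  -0.2539  0.2829] turned -0.0449 tau6 -0.002 15.25
grip_width: 0.01
Ftool [-0.34 -1.22  0.42] M [-0.002  0.027 -0.017] pos [ 0.524  -0.2539  0.3437] turned -0.0448 tau6 0.0 15.95
```

View pics/w2.png

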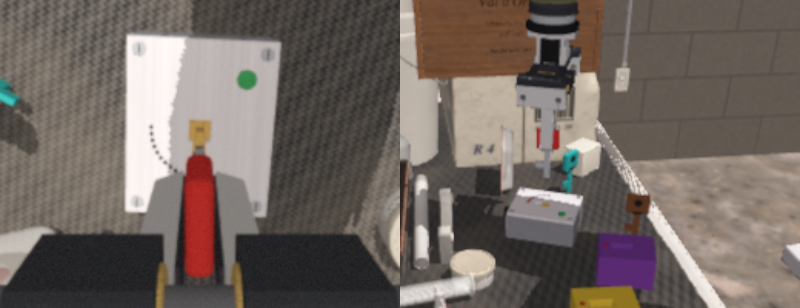

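The left half shows the key hanging straight in the fingers, with the plug's empty keyhole on the cover at (200,130). In the right half it hangs clear above the lock. The drawing-out went without force; now to the stand.

```bash
python3 -c "
from h import *;from station import ctrl
print(shift(ctrl.get_obs(),.495,.0085,.345,3.08))"
```

```text
[11.863 23.573 -0.308 -0.    -0.    -0.295]
```

```bash
python3 -m jog '[[2,4,-0.3,0,0,-0.05],[4,8,-0.3,0,0,-0.1],[6,12,-0.3,0,0,-0.15],[8,16,-0.3,0,0,-0.2],[10,20,-0.3,0,0,-0.25],[11.86,23.57,-0.3,0,0,-0.295],[11.86,23.57,-0.3,0,0,-0.295],[11.86,23.57,-0.3,0,0,-0.295]]' |grep width; python3 -m jog '[[0,0,0,0,0,0],[0,0,0,0,0,0]]' >/dev/null
python3 - <<'E'
from h import *;from station import ctrl
import cv2
o=ctrl.get_obs();print(shift(o,.495,.0085,.345,3.08))
c=ctrl.camera('wrist');np.savez('w3.npz',**c)
cv2.imwrite('pics/w3.png',cv2.resize(c['img'][60:300,80:400],(800,600),interpolation=cv2.INTER_CUBIC))
E
```

```text
grip_width: 0.0097
[ 0.027  0.107 -0.025 -0.    -0.    -0.002]
```

View pics/w3.png

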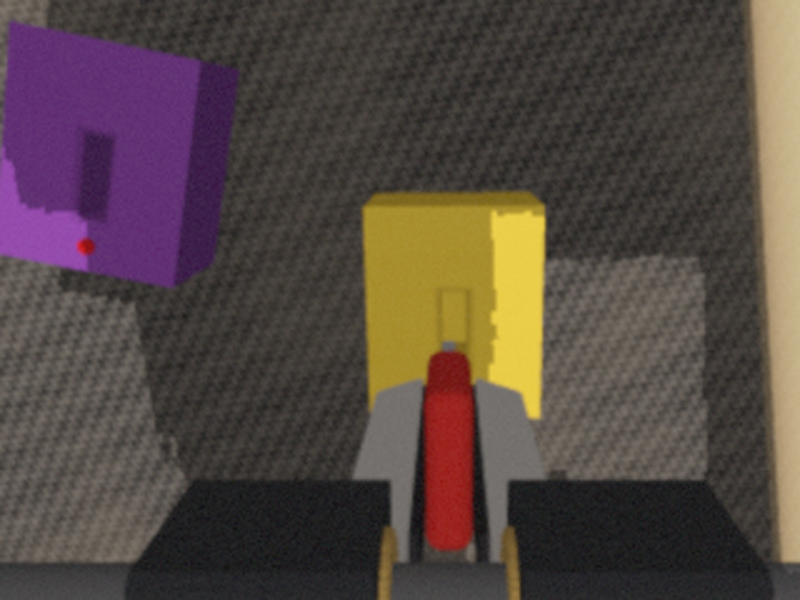

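The stand's top back corners are at (364,206) and (545,206) in the crop, the front-right corner at (540,418), and the slot spans x 437–470 with its back end at y 288. Check the stand's centre against that.

Run:
```python
from h import *
c=dict(np.load('w3.npz'))
P=lambda u,v:onz(c,80+(u+.5)/2.5-.5,60+(v+.5)/2.5-.5,.05)
a,b,d=P(364,206),P(545,206),P(540,418);s=P(453.5,288)
e=a-b;print('w',np.linalg.norm(e),np.linalg.norm(d-b)); y=np.arctan2(e[1],e[0])-np.pi/2;y2=np.arctan2(*(d-b)[1::-1]);print(y,y2)
if abs(y)>1: y-=np.pi*np.sign(y)
ax=np.array([np.cos(-.062),np.sin(-.062)])
print('ctr',(a+d)[:2]/2,(a+b)[:2]/2+.04*ax,'slot',s[:2]+.0085*ax)
```

```text
w 0.06395883229595425 0.08002598750877124
-3.2048441843043527 -0.056498860135467344
ctr [0.4945592 0.0094328] [0.4945332  0.00921387] slot [0.49266577 0.00898454]
```

```bash
python3 -c "
from h import *;from station import ctrl
print(shift(ctrl.get_obs(),.4946,.009,.305,3.08))"
```

```text
[ 6.600e-02  1.460e-01  3.979e+00 -0.000e+00 -0.000e+00 -2.000e-03]
```

```bash
python3 -m jog '[[0.07,0.15,2,0,0,0],[0.07,0.15,4,0,0,0],[0.07,0.15,4,0,0,0],[0.07,0.15,4,0,0,0]]' >/dev/null; python3 st.py; python3 -m jog '[[0,0,0.5,0,0,0],[0,0,1,0,0,0],[0,0,1.5,0,0,0],[0,0,1.5,0,0,0]]' >/dev/null; python3 st.py
```

```text
Ftool [-0.29  0.28  0.97] M [ 0.    -0.001  0.036] pos [0.4947 0.0095 0.3053] turned -0.3389 tau6 -0.001 17.5
Ftool [ 0.69 -0.62  0.95] M [-0.077 -0.051 -0.011] pos [0.4943 0.01   0.2894] turned -0.3398 tau6 -0.0 17.9
```

```bash
python3 -m jog '[[0.02,-0.05,0.5,0,0,0],[0.02,-0.05,1,0,0,0],[0.02,-0.05,1.5,0,0,0],[0.02,-0.05,1.5,0,0,0]]' >/dev/null; python3 st.py;  python3 -m jog '[[0,0,0.4,0,0,0],[0,0,0.8,0,0,0],[0,0,1.2,0,0,0],[0,0,1.5,0,0,0],[0,0,1.5,0,0,0]]' >/dev/null; python3 st.py
```

```text
Ftool [-0.16 -0.13  0.44] M [0.016 0.029 0.007] pos [0.4941 0.0095 0.2742] turned -0.3398 tau6 -0.001 18.3
Ftool [-0.48  0.21 -0.28] M [-0.072  0.044  0.067] pos [0.4941 0.0095 0.2595] turned -0.3398 tau6 -0.0 18.8
```

```bash
python3 -m jog '[[0,0,0.1,0,0,0],[0,0,0.2,0,0,0],[0,0,0.25,0,0,0],[0,0,0.25,0,0,0]]' >/dev/null; python3 st.py;  python3 -m jog '[[0,0,0,0,0,0],[0,0,0,0,0,0],[0,0,0,0,0,0],[0,0,0,0,0,0],[0,0,0,0,0,0]]' 35 >/dev/null; python3 st.py; python3 -m jog '[[0,0,-2,0,0,0],[0,0,-5,0,0,0],[0,0,-9,0,0,0],[0,0,-12,0,0,0],[0,0,-12,0,0,0],[0,0,-12,0,0,0]]'
python3 - <<'E'
from h import *;from station import ctrl
import cv2
c=ctrl.camera('wrist');s=ctrl.camera('side')
cv2.imwrite('pics/w4.png',np.hstack([cv2.resize(c['img'][100:300,130:390],(400,308)),cv2.resize(s['img'][160:300,240:422],(400,308))]))
E
```

```text
Ftool [0.18 0.57 1.16] M [ 0.    -0.034 -0.013] pos [0.4942 0.0095 0.2575] turned -0.3398 tau6 -0.0 19.2
Ftool [-0.17 -0.   -0.23] M [-0.012  0.007 -0.045] pos [0.4942 0.0095 0.2575] turned -0.3398 tau6 -0.0 19.7
time_s: 20.3
ee_pos: [0.4941, 0.0095, 0.3774]
eef_rot: [3.142, 0.001, 3.08]
force: [-1.0, -0.7, -0.5]
grip_width: 0.0324
grip_force: 0.0
```

View pics/w4.png

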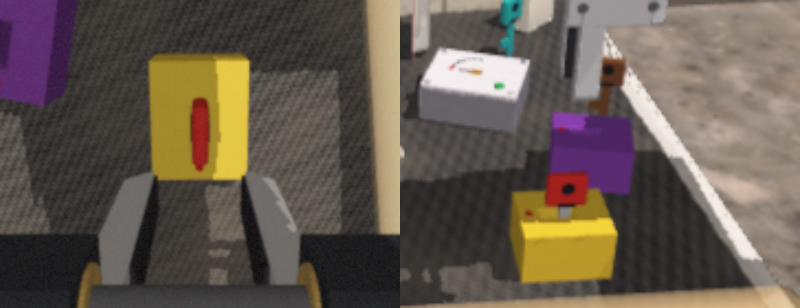

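The key stands upright in the yellow stand's slot (bow at (200,133) in the left half, (567,190) in the right), the gripper is clear, and the lock plug is at home. Handing in.

```bash
python3 -c "
from station import ctrl
print(ctrl.hand_in())"
```

```text
the job is handed in; nothing more can be done
None
```

I turned the key to its end stop (about 1.25 rad), held it there at an estimated 12 N for 0.6 s, turned it home, drew it out and released it standing in the yellow stand's slot; I handed the job in at about 20 s, and no verdict came back.

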